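# Click a mandoline's thickness wheel to 4 mm with a fingertip

### The arm

A 7-joint arm with a two-finger parallel gripper is mounted at the origin on the work surface. World frame = base frame: x ahead of the robot, y to its left, z up, the work surface at z = 0. Lengths are in m, angles in rad, forces in N, time in s.
With the tool pointing down it reaches from about 0.425 to 0.925 m from the base axis. Payload 6.8 kg.
Tool frame: the origin (TCP) lies at the very end of the fingers, on their centre line; the grasp point (between the pads) lies behind it (hold_point_z is the z of the grasp point in the tool frame, in m); z points along the fingers, y is the direction in which the jaws open and shut (so a half turn about z gives the same grasp; the last joint's range is limited). The gripper opens to 85 mm and grips with 20 to 120 N. Pads are 22 mm wide; open, the fingers measure 114 mm over their backs; the gripper's body (76 mm by 85 mm) begins 54 mm behind the grasp point. The pads swing forward as they close: fully open they stand 13 mm farther back than shut.
Start: joints at [1.191, 0.477, 0.022, 1.555, -0.011, 1.109, -0.083], TCP at [0.181, -0.65, 0.231] pointing down, gripper open.
Joint ranges: [-2.96, 2.96], [-0.34, 2.1], [-1.41, 1.46], [0.24, 2.44], [-1.37, 4.51], [0.17, 1.92], [-2.96, 2.96]. Speed limits (rad/s): [2.39, 2.39, 3.14, 3.14, 3.14, 3.14, 3.14].

### API

Orientations are given as a rotation vector (axis times angle).
In Python, from bench import * gives the robot as it stands.
- The arm moves only by the shell command python3 -m creep 'ROWS' [FORCE]. ROWS is text: rows parted by semicolons, each of 7 numbers parted by spaces: the shift along the tool's x, y, z in mm, then the turn, a rotation vector about the tool's x, y, z in degrees, then the finger opening in mm, from 0 to 85.4. In form: tx ty tz wx wy wz claw; .... A call has 1 to 12 rows; each row is the pose to reach, as a shift and turn from the pose commanded when the call began, along the tool's axes at that moment; what a row does not reach only later rows make up. A row lasts 1/12 s, in which the tool goes at most 41.7 mm and 7.16 degrees, less where a joint would pass 70% of its speed; a pose out of reach is approached as far as the arm can. A call with a gripper value outside its range is refused whole. The fingers move at their own pace and stop on an object; FORCE is the grip in N (left out, the last holds). Time passes only in rows, so rows that repeat a pose let the fingers close. It gives the time, the measured TCP pose, the force and the opening at its end, in the units of the state.
- read_state(): the state, without advancing time (a new reading comes with each control period).
- capture(name): name is "scene" or "top" or "wrist"; returns a dict with "image" (400x640x3 uint8, blue, green, red), "K" (3x3 intrinsics, pixels), "dist_coeffs" ([k1, k2, p1, p2, k3] as OpenCV has them; the pictures are not rectified), "world_from_camera" (4x4, takes a point from camera to world coordinates). Camera axes: x right, y down, z forward; pixel columns grow to the right and rows downward; lengths in m; the calibration is good to about 2 mm. A picture is of the moment at which its call begins. There is no depth.
- close_job(): hands the job in, once; it reports no verdict.
The state is a dict: "t": time; "joint_pos": joint angles; "qvel": joint speeds; "effort": joint torques, N m; "ee_pos": TCP position; "ee_rot": TCP orientation; "wrist_force": force on the tool from outside, world axes, zero at the start; "wrist_torque": the same for the moment, N m; "grip_width": opening from 0.0 (shut) to 1.0 (fully open).
Only numpy, scipy, OpenCV 4.12 (cv2) and the standard library are available. Lean on these libraries where they do the work, as an engineer would, in place of code of your own. Each camera call takes 0.05 s, during which the arm holds its last target. There are 200 camera calls.

### The job

Set the vegetable slicer to 4 mm: with a fingertip, flick the six-lobed thickness wheel on its side round click by click (one click per millimetre, clockwise as you face the wheel) until the lobe with the white bar points straight up, and leave it clicked in exactly there. Press the lobes gently, don't pinch the wheel, don't shove, tip or lift the slicer, keep off its blade, and leave everything else on the table where it is.

Things in the scene. Friction and masses are not known exactly. Their poses are not given: they have to be found in the camera images.
- slicer: mandoline vegetable slicer, loose on rubber feet, about 2 kg: steel bed 140 mm wide, 475 mm long with its handle, sloping 12 degrees. Origin on the table under the bed's middle; z up, y along the bed to its low end, x across it to the side with the thickness wheel. Rail tops 135 mm high at y = -120 mm, 110 at y = 0, 90 at y = +100; outside of the wheel-side rail at x = 70 mm
- axle (a point): centre of the thickness wheel, 85 mm above the table; does not turn, axes as the slicer's (x outwards along the level axle, z up). The black wheel is 18 mm thick (x -9 to +9 mm) and 76 mm across six lobes 60 degrees apart; lobes 7 mm wide with round ends centred 34.5 mm from the axle, hub 42 mm across. Behind it a 54 mm round click housing (up to x -12 mm) sits on a 100 mm dial plate (x -30)
- pointer (a point): middle of the round end of the marked lobe, on the wheel's outer face, 34.5 mm from the axle; a raised white bar runs along this lobe's face and over its end. Turns with the wheel; at 4 mm it is straight above the axle
- lobe_top (a point): fixed to the slicer: where, in every clicked-in position, the top of the lobe on the +y side lies (30 mm out from the axle, 21 mm above it). A tip coming straight down here, its inner edge 24 to 29 mm from the axle along y, takes the lobe down; past half a click (tip 3 mm above axle height) the wheel jumps on. Stop between axle height and 4 mm below it, then lift: one click. Deeper jams
- wheel (a joint): thickness wheel angle, rad: 0 = closed, each click 1.047 rad (60 degrees) = 1 mm, so 4 mm = 4.189; stops just beyond 0 and 5 mm. Grows clockwise as seen facing the wheel, i.e. when a lobe on the slicer's +y side of the axle is pressed down (about 8 N at first, less as it nears half a click); pressing one down on the -y side in the same way turns it back
- blade: the slicing blade, 124 mm long, set across the middle of the bed, about 100 mm above the table; origin at the middle of the bed; do not touch
- guard: loose food holder of the slicer: a black dome with a knob on top, 94 mm across, 67 mm high; origin at the centre of its underside. Stands near the slicer; leave it alone
- small_bowl: small steel bowl, 110 mm across, 50 mm high; origin at the centre of its underside; leave it alone
- big_bowl: big steel mixing bowl, 250 mm across, 110 mm high; origin at the centre of its underside; leave it alone
- onion_a: brown onion, 72 mm across, 73 mm high, standing on its flat root end; origin at the centre of its underside; leave it alone
- onion_b: smaller onion, 63 mm across, 64 mm high, on its flat root end; origin at the centre of its underside; leave it alone
- knife: chef's knife, about 350 mm long, 40 mm wide and 20 mm high, lying on the cutting board; origin on its underside where handle and blade meet, x along the blade; leave it alone
- peeler: vegetable peeler, 165 mm long, 55 mm wide, 16 mm high, lying flat; origin under the front end of its black handle; leave it alone

How it is judged:
At the end, for the whole second after the job is handed in: The thickness wheel rests at 4 mm (4.189 rad, within 0.17 rad: its white-barred lobe straight up, clicked in), and the slicer stands level on its feet within 20 mm of where it stood, as do the other things (value of joint wheel between 4.019 and 4.359 rad and velocity of joint wheel between -0.2 and 0.2 rad/s and distance of each of slicer, guard, small_bowl, big_bowl, onion_a, onion_b, knife, peeler from where it was at the start of the episode below 0.02 m and angle between slicer's own z axis and vertical below 0.05 rad and linear speed of slicer below 0.02 m/s); the robot touches nothing.
It fails at once if the slicer is shoved more than 20 mm, tipped or lifted (distance of slicer from where it was at the start of the episode above 0.02 m or angle between slicer's own z axis and vertical above 0.1 rad).
It fails at once if the wheel is pinched or pressed hard (over 40 N between fingers and wheel) (contact force between the fingers and wheel above 40 N).
It fails at once if the blade is touched (contact force between any of the fingers, the arm and blade above 0.5 N).
It fails at once if one of the other things on the table is moved more than 20 mm (distance of any of guard, small_bowl, big_bowl, onion_a, onion_b, knife, peeler from where it was at the start of the episode above 0.02 m).
It also fails if it takes over 48 s, if anything falls off the work surface, if the arm or the gripper's body presses on something with over 40 N, if the wrist force passes 120 N, or if a joint passes its speed limit or range.

## Working session

There is one attempt and no reset: what is moved stays moved. The work goes in short steps, Python scripts to look and compute and a shell command to move; the robot and the scene stay as the last step left them, time stands still between calls to the robot, and variables do not carry over. Pictures are saved under pics/ and viewed, about 8 in all and at most 12, crops included, and the job is handed in when it is done.

```bash
mkdir -p pics
python3 - <<'E'
from bench import *
import cv2
s=read_state();print(s)
for n in("scene","top"):
    c=capture(n);cv2.imwrite(f"pics/{n}1.png",c["image"]);print(n,c["K"],c["dist_coeffs"],c["world_from_camera"])
E
```

```text
{'t': 0.0, 'joint_pos': array([ 1.19088876,  0.4777844 ,  0.02239689,  1.55651196, -0.01149696,
        1.10932172, -0.0830599 ]), 'qvel': array([ 0.00093662,  0.0002943 ,  0.00085411,  0.00025827,  0.00067195,
       -0.00069998,  0.00114714]), 'effort': array([ 6.37254789e-05, -5.96442676e+01,  1.60787601e+00, -2.81192869e+01,
        1.24252687e-02,  9.32182797e-03,  1.18242457e-05]), 'ee_pos': array([ 0.1809972 , -0.64962698,  0.23031183]), 'ee_rot': array([-3.11079104e+00, -4.25408927e-01,  6.66853438e-04]), 'wrist_force': array([-0.07425653,  0.33710518, -0.02885085]), 'wrist_torque': array([-0.01543298, -0.02312355,  0.00362819]), 'grip_width': 0.9991582858640347}
scene [[461.89507469   0.         313.42017606]
 [  0.         461.89507469 198.99894385]
 [  0.           0.           1.        ]] [-0.06820539  0.          0.          0.          0.        ] [[ 0.55643329  0.63965588 -0.53030401  1.26258895]
 [ 0.83086737 -0.42341046  0.36108585 -0.50099389]
 [ 0.00643443 -0.64153249 -0.76706888  1.16940214]
 [ 0.          0.          0.          1.        ]]
top [[404.48663443   0.         316.85280092]
 [  0.         404.48663443 197.4627886 ]
 [  0.           0.           1.        ]] [0.01855614 0.         0.         0.         0.        ] [[-0.00351483 -0.99407623  0.10862829  0.41084322]
 [-0.99992942  0.00472668  0.01090053 -0.01348572]
 [-0.01134941 -0.10858231 -0.99402267  1.26640306]
 [ 0.          0.          0.          1.        ]]
```

View pics/scene1.png

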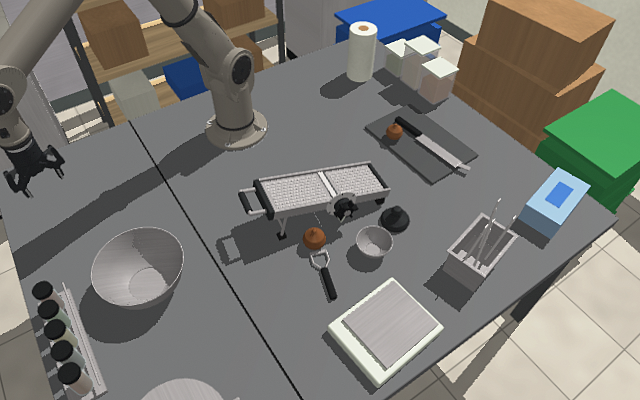

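View pics/top1.png

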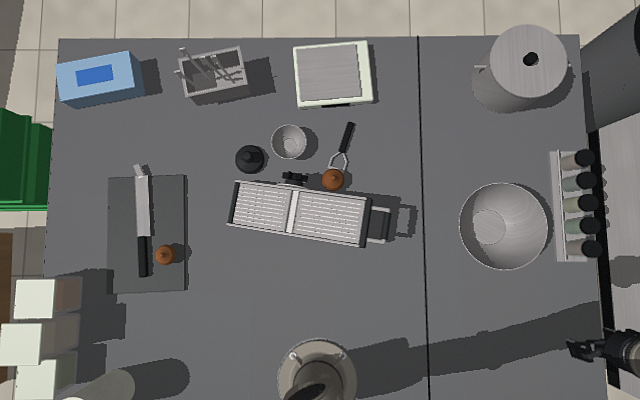

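The slicer's wheel faces away from the robot: scene ≈(345,207), top ≈(294,178). The guard and bowl are beyond it, and an onion sits on its −y side. I'll take a closer crop.

Run:
```python
import cv2,numpy as np
a=cv2.imread("pics/scene1.png")[160:260,290:420];b=cv2.imread("pics/top1.png")[115:250,220:420]
a=cv2.resize(a,(780,600),interpolation=cv2.INTER_CUBIC);b=cv2.resize(b,(800,540),interpolation=cv2.INTER_CUBIC)
cv2.imwrite("pics/sc.png",a);cv2.imwrite("pics/tc.png",b)
```

```text
(no output)
```

View pics/sc.png

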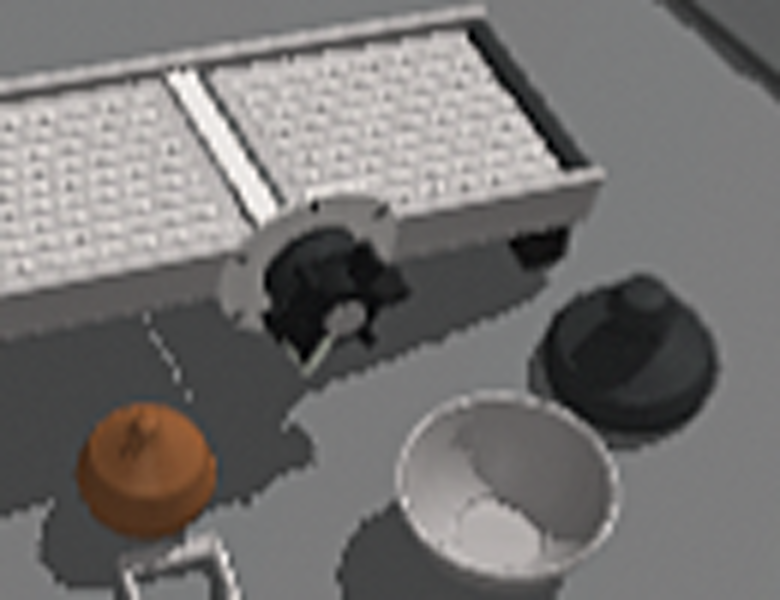

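View pics/tc.png

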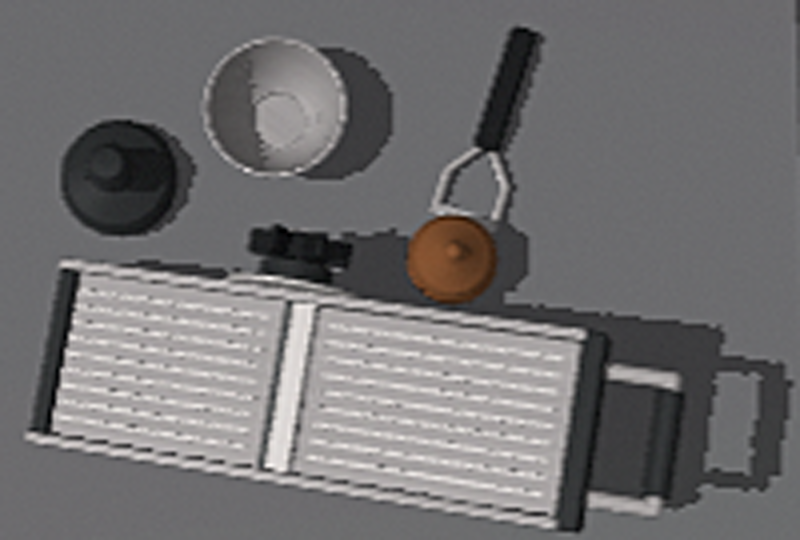

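The white bar points lower-left, so the wheel is probably at 2 mm and needs two clicks. I'll triangulate next.

```bash
cat > h.py <<'E'
from bench import *
import cv2,numpy as np
from scipy.spatial.transform import Rotation as R
def ray(c,p):
    u=cv2.undistortPoints(np.array([[p]],float),c["K"],c["dist_coeffs"])[0,0]
    M=c["world_from_camera"];return M[:3,3],M[:3,:3]@np.array([u[0],u[1],1])
def atz(c,p,z):
    o,d=ray(c,p);return o+d*(z-o[2])/d[2]
def proj(c,P):
    Mi=np.linalg.inv(c["world_from_camera"]);
    return cv2.projectPoints(np.atleast_2d(P).astype(float),cv2.Rodrigues(Mi[:3,:3])[0],Mi[:3,3],c["K"],c["dist_coeffs"])[0][:,0]
def slicer(yaw): return R.from_euler('z',yaw,degrees=True).as_matrix()
def lobes(ax,yaw,ang,x=.009):  # ang rad wheel; six lobe ends, first=marked
    a=ang-4*np.pi/3+np.arange(6)*np.pi/3
    return ax+np.c_[x+0*a,.0345*np.sin(a),.0345*np.cos(a)]@slicer(yaw).T
E
python3 - <<'E'
from h import *
s=capture("scene");t=capture("top")
T=lambda x,y:(220+x/4,115+y/4); S=lambda x,y:(290+x/6,160+y/6)
A=atz(t,T(65,263),.088);B=atz(t,T(580,332),.138)
print("rail",A,B,"yaw",-np.degrees(np.arctan2((A-B)[0],(A-B)[1])))
b1=atz(t,T(303,305),.102);b2=atz(t,T(275,468),.102);print("blade",b1,b2,np.linalg.norm(b1-b2))
print("hub scene z.085",atz(s,S(348,316),.085))
print("lobes top z.102 L,R",atz(t,T(250,240),.102),atz(t,T(350,250),.102))
for n,p in dict(guard=(120,178),bowl=(275,105),onion=(453,250)).items(): print(n,atz(t,T(*p),.04))
E
```

```text
rail [0.59032321 0.23694096 0.088     ] [ 0.53200144 -0.13599989  0.138     ] yaw -8.888122408746518
blade [0.55652176 0.06047296 0.102     ] [0.43873306 0.08031804 0.102     ] 0.11944875357292396
hub scene z.085 [0.61423246 0.06604385 0.085     ]
lobes top z.102 L,R [0.60445772 0.09922938 0.102     ] [0.59670431 0.02631762 0.102     ]
guard [0.66368219 0.20584255 0.04      ]
bowl [0.72048155 0.08642392 0.04      ]
onion [ 0.60617903 -0.05051509  0.04      ]
```

```bash
cat >> h.py <<'E'
def delta(P,yaw=-9.0):
    s=read_state();Rc=R.from_rotvec(s["ee_rot"]);Rt=R.from_euler('z',yaw,degrees=True)*R.from_euler('x',180,degrees=True)
    print("t",round(s["t"],2),"p",s["ee_pos"].round(4),"F",s["wrist_force"].round(1),"shift mm",(Rc.inv().apply(np.array(P)-s["ee_pos"])*1000).round(1),"turn",np.degrees((Rc.inv()*Rt).as_rotvec()).round(2))
E
python3 -c "
from h import *
delta([.61,.106,.23])
print(hold_point_z)"; ls; python3 -c "import bench;print([n for n in dir(bench) if n[0]!='_'])"
```

```text
t 0.2 p [ 0.1811 -0.6499  0.2307] F [-0.1 -0.2  0.2] shift mm [ 616.1 -613.     1.3] turn [-6.000e-02  2.000e-02  2.457e+01]
-0.0187
h.py
pics
['PlanningError', 'capture', 'close_job', 'hold_point_z', 'read_state']
```

```bash
python3 -m creep '27 -27 0 0 0 2 0; 55 -55 0 0 0 4 0; 83 -83 0 0 0 6 0; 111 -111 0 0 0 8 0; 139 -139 0 0 0 10 0; 167 -167 0 0 0 12 0; 195 -195 0 0 0 14 0; 223 -223 0 0 0 16 0; 251 -251 0 0 0 18 0; 279 -279 0 0 0 20 0; 307 -307 0 0 0 22 0; 330 -330 0 0 0 24 0'; python3 -c "
from h import *
delta([.61,.106,.23])"
```

```text
t: 1.2
ee_pos: [0.4116, -0.2409, 0.2315]
ee_rot: [-3.133, 0.231, -0.001]
wrist_force: [0.0, -0.2, 0.1]
grip_width: 0.001
t 1.2 p [ 0.4116 -0.2409  0.2315] F [ 0.  -0.2  0.1] shift mm [ 145.5 -372.2    1.7] turn [-0.02 -0.03  0.58]
```

```bash
python3 -m creep '13 -34 0 0 0 0.5 0; 27 -70 0 0 0 0.5 0; 41 -106 0 0 0 0.5 0; 55 -142 0 0 0 0.5 0; 69 -178 0 0 0 0.5 0; 83 -214 0 0 0 0.5 0; 97 -250 0 0 0 0.5 0; 111 -286 0 0 0 0.5 0; 125 -322 0 0 0 0.5 0; 137 -352 1 0 0 0.5 0; 145 -372 1 0 0 0.5 0; 145 -372 1 0 0 0.5 0'
python3 - <<'E'
from h import *
delta([.61,.106,.23])
w=capture("wrist");cv2.imwrite("pics/w1.png",w["image"])
np.save("w1.npy",w,allow_pickle=True)
print(w["world_from_camera"].round(3),proj(w,lobes(np.array([.602,.065,.085]),-9,2*np.pi/3)).round(0))
E
```

```text
t: 2.2
ee_pos: [0.6095, 0.1093, 0.23]
ee_rot: [-3.129, 0.234, -0.0]
wrist_force: [-0.0, -0.5, 0.2]
grip_width: 0.0
t 2.2 p [0.6095 0.1093 0.23  ] F [-0.  -0.5  0.2] shift mm [ 1.   3.2 -0. ] turn [-0.21  0.01  0.46]
[[-0.149 -0.952 -0.269  0.677]
 [-0.989  0.143  0.044  0.098]
 [-0.004  0.272 -0.962  0.372]
 [ 0.     0.     0.     1.   ]] [[387. 177.]
 [395. 184.]
 [367. 188.]
 [334. 183.]
 [332. 176.]
 [358. 174.]]
```

View pics/w1.png

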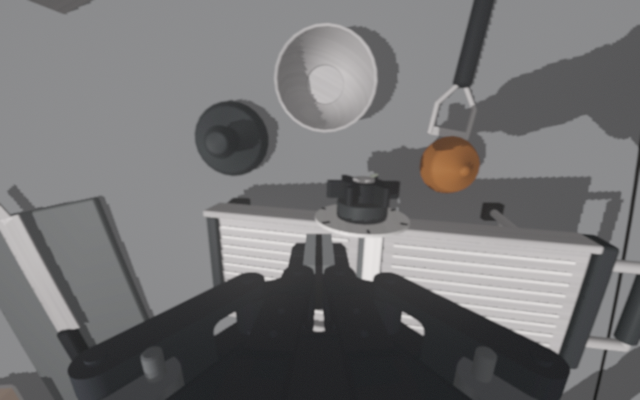

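The wrist view shows the wheel at ≈(363,188), the lobe ends at columns 327 and 400, and the fingertips at ≈(319,237). I'll zoom in with the predicted geometry overlaid.

Run:
```python
from h import *
w=np.load("w1.npy",allow_pickle=True).item()
im=w["image"][160:240,290:420]; k=6
im=cv2.resize(im,None,fx=k,fy=k,interpolation=cv2.INTER_CUBIC)
im=cv2.convertScaleAbs(im,alpha=1.5,beta=25)
ax=np.array([.602,.065,.085]);Rz=slicer(-9)
def d(P,col):
    for u,v in proj(w,P): cv2.circle(im,(int((u-290+.5)*k),int((v-160+.5)*k)),3,col,-1)
a=np.linspace(0,2*np.pi,40)
d(ax+np.c_[0*a-.030,.05*np.sin(a),.05*np.cos(a)]@Rz.T,(0,255,0))
d(lobes(ax,-9,2*np.pi/3,.009),(0,0,255));d(lobes(ax,-9,2*np.pi/3,-.009),(255,0,0))
cv2.imwrite("pics/w1c.png",im)
```

```text
(no output)
```

View pics/w1c.png

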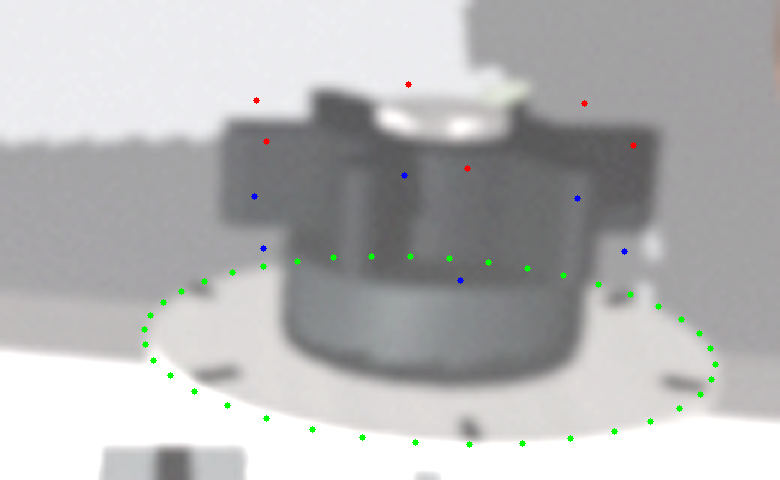

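Run:
```python
from h import *
w=np.load("w1.npy",allow_pickle=True).item();s=capture("scene")
ax=np.array([.602,.065,.085])
W=lambda p:((p-[290,160]+.5)*6).round(0).astype(int).tolist()
S=lambda p:((p-[290,160]+.5)*6).round(0).astype(int).tolist()
hub=ax+slicer(-9)@[.011,0,0]
print("hub w,s",W(proj(w,hub)),S(proj(s,hub)))
for a in (90,100,110,120,130):
    L=lobes(ax,-9,np.radians(a),.010);o=ax+(L-ax)*1.0
    print(a,"w",W(proj(w,L)),"s",S(proj(s,L)))
im=cv2.resize(s["image"][180:240,310:380],None,fx=10,fy=10,interpolation=cv2.INTER_CUBIC)
im=cv2.convertScaleAbs(im,alpha=2,beta=20);cv2.imwrite("pics/s2.png",im[:, :700])
```

```text
hub w,s [[435, 110]] [[345, 320]]
90 w [[503, 84], [635, 118], [574, 156], [352, 154], [235, 114], [321, 83]] s [[310, 366], [282, 341], [316, 292], [379, 269], [405, 296], [370, 343]]
100 w [[533, 88], [641, 125], [542, 159], [318, 149], [236, 107], [349, 80]] s [[302, 365], [284, 333], [327, 285], [387, 270], [403, 304], [361, 350]]
110 w [[560, 93], [640, 132], [506, 161], [289, 143], [244, 101], [378, 79]] s [[295, 363], [287, 325], [337, 279], [394, 273], [399, 312], [350, 356]]
120 w [[585, 98], [634, 139], [468, 162], [266, 136], [257, 95], [409, 79]] s [[289, 359], [292, 316], [348, 274], [400, 277], [394, 320], [340, 360]]
130 w [[606, 104], [620, 146], [428, 161], [249, 129], [275, 90], [441, 80]] s [[285, 354], [299, 308], [359, 271], [403, 282], [387, 328], [329, 363]]
```

View pics/s2.png

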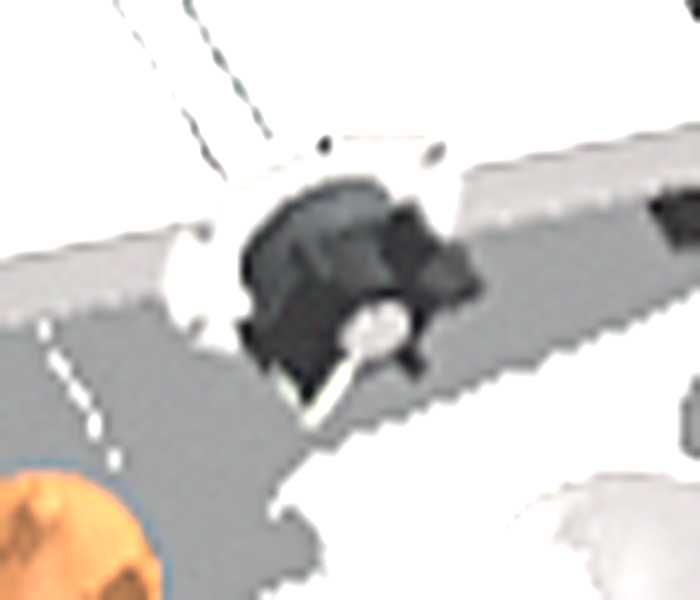

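Both views agree. The bar points about 150° anticlockwise of up, so the wheel stands near 90°, halfway between 1 and 2 mm. I'll press once, check, and expect about three strokes in all. First I need the fingertip width.

Run:
```python
from h import *
w=np.load("w1.npy",allow_pickle=True).item()
T=np.array([.6095,.1093,.23]);yd=slicer(-9)[:,1];xd=slicer(-9)[:,0]
print(w["K"][0,0]);
for h in(-.0145,-.011,0,.011,.0145): print(h,proj(w,[T+yd*h,T+yd*h+xd*.011,T+yd*h-xd*.011]).round(1).tolist())
g=cv2.cvtColor(w["image"],cv2.COLOR_BGR2GRAY)
for r in(232,236,240,246): print(r,g[r,295:345].tolist())
ax=np.array([.602,.065,.085])
delta(ax+yd*.041+[0,0,.05]-xd*.0)
```

```text
283.6112106040496
-0.0145 [[343.8, 249.2], [344.5, 230.5], [343.2, 267.0]]
-0.011 [[337.4, 249.1], [338.0, 230.5], [336.9, 267.0]]
0 [[317.4, 249.0], [317.6, 230.3], [317.3, 266.9]]
0.011 [[297.4, 248.8], [297.1, 230.2], [297.7, 266.7]]
0.0145 [[291.1, 248.7], [290.6, 230.1], [291.5, 266.6]]
232 [196, 195, 194, 194, 193, 193, 194, 195, 196, 196, 196, 194, 192, 191, 191, 191, 191, 191, 191, 191, 191, 190, 189, 189, 189, 189, 189, 190, 190, 190, 189, 189, 189, 189, 191, 194, 198, 204, 209, 214, 218, 221, 222, 221, 221, 222, 222, 218, 213, 208]
236 [210, 211, 212, 214, 215, 216, 217, 218, 218, 217, 203, 165, 124, 115, 116, 115, 115, 116, 115, 113, 98, 73, 57, 54, 55, 58, 80, 104, 114, 116, 114, 115, 115, 114, 115, 124, 152, 180, 188, 189, 191, 193, 194, 193, 192, 193, 193, 195, 197, 200]
240 [193, 192, 192, 193, 192, 192, 192, 192, 192, 187, 169, 136, 117, 115, 116, 115, 116, 116, 115, 110, 95, 71, 56, 54, 55, 58, 74, 98, 112, 116, 115, 115, 116, 115, 115, 122, 151, 186, 204, 210, 211, 212, 213, 214, 216, 215, 215, 216, 217, 217]
246 [69, 59, 59, 59, 59, 59, 58, 58, 62, 80, 103, 115, 116, 116, 114, 116, 116, 115, 115, 109, 91, 66, 54, 55, 56, 58, 70, 94, 111, 116, 116, 115, 116, 115, 116, 116, 114, 102, 76, 59, 56, 57, 56, 56, 57, 55, 57, 65, 88, 125]
t 2.3 p [0.6083 0.1038 0.2297] F [-0.7 -0.3 -0.4] shift mm [-0.  -1.7 94.7] turn [0.01 0.06 0.17]
```

Run:
```python
from h import *
ax=np.array([.602,.0645,.085]);yd=slicer(-9)[:,1]
delta(ax+yd*.0335+[0,0,.025])
```

```text
t 2.3 p [0.6083 0.1038 0.2297] F [-0.7 -0.3 -0.4] shift mm [  0.    6.2 119.7] turn [0.01 0.06 0.17]
```

```bash
python3 -m creep '0 3 10 0 0 0 0; 0 6 30 0 0 0 0; 0 6 50 0 0 0 0; 0 6 70 0 0 0 0; 0 6 90 0 0 0 0; 0 6 105 0 0 0 0; 0 6 115 0 0 0 0; 0 6 119 0 0 0 0; 0 6 119 0 0 0 0; 0 6 119 0 0 0 0'
python3 - <<'E'
from h import *
ax=np.array([.602,.0645,.085]);yd=slicer(-9)[:,1]
delta(ax+yd*.0335+[0,0,-.002])
E
```

```text
t: 3.13
ee_pos: [0.6076, 0.0966, 0.1116]
ee_rot: [3.132, -0.245, 0.001]
wrist_force: [0.6, 0.8, -0.9]
grip_width: -0.002
t 3.13 p [0.6076 0.0966 0.1116] F [ 0.6  0.8 -0.9] shift mm [-0.5 -1.  28.6] turn [ 0.   -0.02  0.04]
```

```bash
python3 -m creep '0 -1 4 0 0 0 0; 0 -1 8 0 0 0 0; 0 -1 12 0 0 0 0; 0 -1 16 0 0 0 0; 0 -1 18 0 0 0 0; 0 -1 20 0 0 0 0; 0 -1 22 0 0 0 0; 0 -1 24 0 0 0 0; 0 -1 26 0 0 0 0; 0 -1 27 0 0 0 0; 0 -1 28 0 0 0 0; 0 -1 28 0 0 0 0'
```

```text
t: 4.13
ee_pos: [0.6104, 0.1053, 0.0856]
ee_rot: [-3.123, 0.237, -0.011]
wrist_force: [2.8, 13.8, 3.5]
grip_width: 0.001
```

```bash
cat >> h.py <<'E'
def look(n):
    w=capture("wrist");s=capture("scene")
    a=cv2.resize(w["image"][150:290,270:430],(520,455),interpolation=cv2.INTER_CUBIC)
    b=cv2.resize(s["image"][185:235,315:365],(280,280),interpolation=cv2.INTER_CUBIC)
    b=cv2.copyMakeBorder(b,0,175,0,0,cv2.BORDER_CONSTANT)
    cv2.imwrite(f"pics/{n}.png",cv2.convertScaleAbs(np.hstack([a,b]),alpha=1.5,beta=20))
    delta(np.array([.602,.0645,.083])+slicer(-9)[:,1]*.0335)
E
python3 -c "
from h import *
look('l1')"
```

```text
t 4.23 p [0.6104 0.1051 0.0856] F [ 3.6 13.7  3.5] shift mm [-2.   7.9  2.5] turn [-0.55 -0.35  0.32]
```

View pics/l1.png

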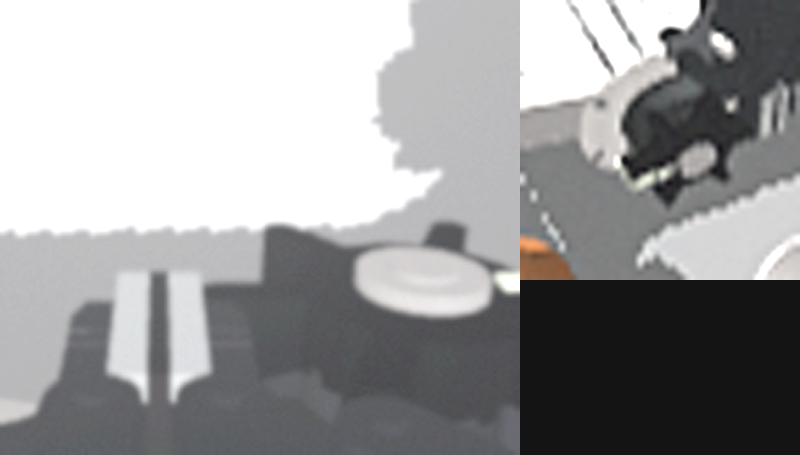

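Run:
```python
from h import *
w=np.load("w1.npy",allow_pickle=True).item()
T=np.array([.6095,.1093,.23]);yd=slicer(-9)[:,1];xd=slicer(-9)[:,0]
for h in range(-6,26,4):
    p=T+[0,0,h/1000]+xd*.011; q=proj(w,[p,p+yd*.01]); r=proj(w,[p-xd*.003])
    print(h,"row+11",q[0,1].round(1),"row+8",r[0,1].round(1),"px/mm",((q[0,0]-q[1,0])/10).round(2))
g=cv2.cvtColor(w["image"],cv2.COLOR_BGR2GRAY)
for r in range(238,275,4): print(r,g[r,270:370:3].tolist())
```

```text
-6 row+11 226.3 row+8 231.3 px/mm 1.79
-2 row+11 228.9 row+8 234.0 px/mm 1.83
2 row+11 231.8 row+8 237.0 px/mm 1.88
6 row+11 234.7 row+8 240.0 px/mm 1.93
10 row+11 237.8 row+8 243.3 px/mm 1.98
14 row+11 241.1 row+8 246.7 px/mm 2.04
18 row+11 244.6 row+8 250.3 px/mm 2.09
22 row+11 248.3 row+8 254.1 px/mm 2.15
238 [194, 194, 194, 194, 193, 192, 193, 192, 192, 193, 195, 197, 148, 115, 115, 95, 55, 76, 115, 115, 125, 212, 210, 206, 199, 196, 186, 195, 196, 187, 147, 162, 222, 226]
242 [220, 221, 217, 212, 210, 203, 198, 192, 191, 159, 156, 155, 121, 116, 116, 94, 54, 75, 115, 115, 117, 152, 157, 160, 188, 200, 191, 192, 192, 176, 122, 151, 225, 229]
246 [196, 196, 197, 198, 199, 200, 201, 195, 97, 59, 59, 62, 115, 114, 115, 91, 55, 70, 116, 116, 116, 76, 57, 57, 65, 160, 191, 191, 190, 169, 122, 160, 227, 230]
250 [207, 200, 193, 193, 192, 190, 193, 138, 61, 61, 59, 69, 115, 115, 116, 87, 55, 68, 115, 115, 115, 86, 58, 57, 56, 98, 185, 194, 194, 166, 122, 171, 228, 229]
254 [196, 197, 200, 204, 208, 212, 215, 107, 62, 60, 60, 77, 116, 115, 115, 86, 54, 67, 115, 115, 115, 98, 57, 59, 57, 67, 183, 191, 191, 157, 123, 182, 228, 229]
258 [183, 189, 188, 192, 192, 192, 184, 64, 59, 59, 58, 85, 115, 115, 115, 80, 54, 62, 114, 116, 115, 104, 56, 56, 57, 56, 157, 189, 189, 150, 122, 192, 227, 229]
262 [206, 210, 214, 217, 218, 215, 175, 56, 58, 58, 57, 97, 115, 115, 115, 80, 53, 61, 114, 114, 115, 108, 56, 55, 56, 56, 119, 190, 189, 142, 124, 199, 227, 228]
266 [189, 193, 194, 194, 195, 192, 113, 57, 56, 57, 56, 61, 73, 105, 128, 88, 56, 65, 128, 115, 80, 61, 55, 55, 54, 54, 74, 180, 187, 135, 124, 207, 227, 228]
270 [216, 218, 212, 211, 194, 77, 56, 57, 56, 55, 55, 56, 55, 54, 76, 88, 55, 66, 95, 53, 54, 54, 54, 54, 55, 54, 53, 64, 161, 130, 127, 212, 227, 228]
274 [191, 191, 191, 192, 123, 56, 56, 55, 57, 57, 56, 54, 55, 54, 54, 62, 55, 57, 59, 52, 53, 52, 55, 56, 56, 53, 54, 54, 65, 116, 131, 218, 227, 229]
```

The fingers' dark backs make the tip about ±13 mm wide along the jaw axis, just above the pads. The edge that pressed was therefore too far in, and then jammed. I'll back outwards, lift, and turn the tool 90° so the clean 22 mm pad width lies along y.

```bash
python3 -m creep '0 -5 0 0 0 0 0; 0 -10 0 0 0 0 0; 0 -15 0 0 0 0 0; 0 -18 -2 0 0 0 0; 0 -18 -10 0 0 0 0; 0 -18 -25 0 0 0 0; 0 -18 -40 0 0 0 0; 0 -18 -55 0 0 0 0; 0 -18 -60 0 0 0 0; 0 -18 -60 0 0 0 0'
python3 - <<'E'
from h import *
print(read_state()["joint_pos"].round(2))
s=capture("scene");t=capture("top")
im=np.vstack([cv2.resize(s["image"][180:240,310:430],(720,360),interpolation=cv2.INTER_CUBIC),cv2.resize(t["image"][160:200,260:380],(720,240),interpolation=cv2.INTER_CUBIC)])
cv2.imwrite("pics/l2.png",cv2.convertScaleAbs(im,alpha=1.5,beta=20))
a=cv2.imread("pics/top1.png")
# slicer shift in top view: track low-end & handle texture
g0=cv2.cvtColor(a,cv2.COLOR_BGR2GRAY);g1=cv2.cvtColor(t["image"],cv2.COLOR_BGR2GRAY)
for x,y in((240,190),(370,205),(240,220),(370,240),(400,222)):
    r=cv2.matchTemplate(g1[y-14:y+14,x-14:x+14],g0[y-10:y+10,x-10:x+10],cv2.TM_CCOEFF_NORMED);print(cv2.minMaxLoc(r)[1],cv2.minMaxLoc(r)[3])
E
```

```text
t: 5.07
ee_pos: [0.6115, 0.1155, 0.1451]
ee_rot: [-3.131, 0.246, -0.005]
wrist_force: [0.8, 0.9, -0.1]
grip_width: 0.002
[-0.04  0.5  -0.33  1.75  0.2   0.92 -2.18]
0.9361475706100464 (5, 4)
0.9607492685317993 (5, 5)
0.8947378993034363 (5, 4)
0.9582304358482361 (5, 5)
0.9527440071105957 (5, 4)
```

View pics/l2.png

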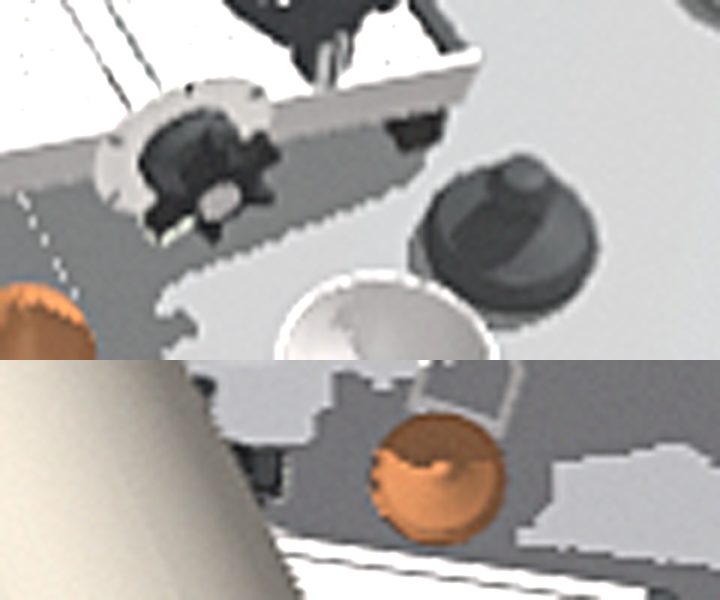

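The wheel now sits at the 2 mm click (bar tip ≈(158,240), lower-left), which leaves two clicks. The slicer shifted about 2–3 mm towards −y. Next I'll rotate the tool.

```bash
python3 -m creep '0 -2 -5 0 0 -5 0; 0 -4 -10 0 0 -11 0; 0 -4 -15 0 0 -18 0; 0 -4 -15 0 0 -25 0; 0 -4 -15 0 0 -32 0; 0 -4 -15 0 0 -39 0; 0 -4 -15 0 0 -46 0; 0 -4 -15 0 0 -53 0; 0 -4 -15 0 0 -60 0; 0 -4 -15 0 0 -67 0; 0 -4 -15 0 0 -74 0; 0 -4 -15 0 0 -81 0'; python3 -m creep '0 0 0 0 0 -5 0; 0 0 0 0 0 -9 0; 0 0 0 0 0 -9 0; 0 0 0 0 0 -9 0'
python3 - <<'E'
from h import *
print(read_state()["joint_pos"].round(2))
t=capture("top");w=capture("wrist");s=capture("scene")
g0=cv2.cvtColor(cv2.imread("pics/top1.png"),cv2.COLOR_BGR2GRAY).astype(np.float32);g1=cv2.cvtColor(t["image"],cv2.COLOR_BGR2GRAY).astype(np.float32)
for sl in((slice(195,245),slice(340,420)),(slice(178,228),slice(228,262))):
    print(cv2.phaseCorrelate(g0[sl],g1[sl]))
P0=np.array([.602,.0645,.085])
# scene hub
g=s["image"];k=np.linalg.norm(g.astype(int)-200,axis=2)
w_=cv2.resize(w["image"],(480,300))
b=cv2.resize(s["image"][180:240,320:384],(320,300),interpolation=cv2.INTER_CUBIC)
cv2.imwrite("pics/l3.png",cv2.convertScaleAbs(np.hstack([w_,b]),alpha=1.5,beta=20))
np.save("w3.npy",w,allow_pickle=True)
delta(P0+slicer(-9)[:,1]*.0375+[0,0,.03],81)
E
```

```text
t: 6.17
ee_pos: [0.6104, 0.1194, 0.1569]
ee_rot: [-2.534, -1.855, 0.003]
wrist_force: [0.2, -0.2, -0.1]
grip_width: -0.0
t: 6.5
ee_pos: [0.6106, 0.1194, 0.1572]
ee_rot: [-2.389, -2.038, 0.002]
wrist_force: [-0.5, -0.6, -0.6]
grip_width: 0.004
[ 0.21  0.56 -0.69  1.72  0.41  1.01 -0.79]
((0.6364733291464404, 0.7753091108241144), 0.5456447739601136)
((0.5285067781140107, -0.3946390483488713), 0.7636164755291409)
t 6.65 p [0.6109 0.1197 0.1579] F [-0.1  0.7 -0.5] shift mm [-18.4  -0.1  42.9] turn [-0.03  0.02 -0.02]
```

View pics/l3.png

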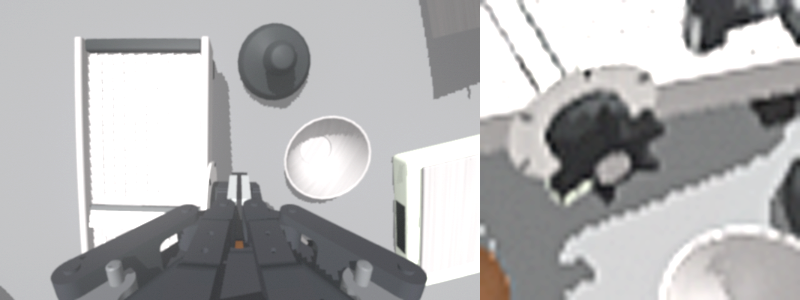

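Slicer shift measured at ~1.7 mm towards −y, yaw about −9.5°, so the axle is at ≈(0.602, 0.063). Descending at a 37.5 mm offset.

```bash
python3 -m creep '-7 0 5 0 0 0 0; -14 0 12 0 0 0 0; -20 0 22 0 0 0 0; -20 0 32 0 0 0 0; -20 0 40 0 0 0 0; -20 0 44 0 0 0 0; -20 0 46 0 0 0 0; -20 0 46 0 0 0 0; -20 0 46 0 0 0 0'
python3 - <<'E'
from h import *
delta(np.array([.602,.0628,.083])+slicer(-9.5)[:,1]*.0375,81)
E
```

```text
t: 7.4
ee_pos: [0.6082, 0.1006, 0.1125]
ee_rot: [-2.387, -2.042, -0.001]
wrist_force: [0.3, 0.4, 0.5]
grip_width: -0.001
t 7.4 p [0.6082 0.1006 0.1125] F [0.3 0.4 0.5] shift mm [-0.8  0.1 29.5] turn [ 0.01 -0.03  0.1 ]
```

```bash
python3 -m creep '-1 0 2 0 0 0 0; -1 0 4 0 0 0 0; -1 0 6 0 0 0 0; -1 0 8 0 0 0 0; -1 0 10 0 0 0 0; -1 0 12 0 0 0 0; -1 0 14 0 0 0 0; -1 0 16 0 0 0 0'
```

```text
t: 8.07
ee_pos: [0.6083, 0.0999, 0.0966]
ee_rot: [2.387, 2.043, 0.002]
wrist_force: [0.1, 3.5, 3.1]
grip_width: -0.0
```

```bash
python3 -m creep '0 0 2 0 0 0 0; 0 0 4 0 0 0 0; 0 0 6 0 0 0 0; 0 0 8 0 0 0 0; 0 0 10 0 0 0 0; 0 0 12 0 0 0 0; 0 0 13 0 0 0 0; 0 0 13 0 0 0 0; 0 0 13 0 0 0 0'
```

```text
t: 8.82
ee_pos: [0.6077, 0.0997, 0.0833]
ee_rot: [-2.386, -2.042, -0.001]
wrist_force: [-1.1, 4.0, 0.1]
grip_width: -0.001
```

Gentle: Fy is 4 N and the tip is at 83 mm. I'll lift straight up and check the bar numerically.

```bash
python3 -m creep '0 0 -2 0 0 0 0; 0 0 -5 0 0 0 0; 0 0 -10 0 0 0 0; 0 0 -18 0 0 0 0; 0 0 -26 0 0 0 0; 0 0 -29 0 0 0 0; 0 0 -29 0 0 0 0; 0 0 -29 0 0 0 0'
cat >> h.py <<'E'
def chk(ax=np.array([.602,.0628,.085]),yaw=-9.5,name=None):
    s=capture("scene");g=cv2.cvtColor(s["image"],cv2.COLOR_BGR2GRAY).astype(float)
    # mean brightness along each lobe's outer part on outer face
    for d in range(0,360,20 if name is None else 10):
        a=np.radians(d-240);r=np.linspace(.024,.036,7)
        P=ax+np.c_[0*r+.010,r*np.sin(a),r*np.cos(a)]@slicer(yaw).T
        q=proj(s,P).astype(np.float32)
        print(d,int(cv2.remap(g.astype(np.float32),q[:,:1],q[:,1:],cv2.INTER_LINEAR).mean()),end="; ")
    print()
    delta(np.array([.602,.0628,.083])+slicer(-9.5)[:,1]*.0375,81)
    if name:
        b=cv2.resize(s["image"][180:240,320:384],(640,600),interpolation=cv2.INTER_CUBIC)
        cv2.imwrite(f"pics/{name}.png",cv2.convertScaleAbs(b,alpha=1.5,beta=20))
    t=capture("top");g0=cv2.cvtColor(cv2.imread("pics/top1.png"),cv2.COLOR_BGR2GRAY).astype(np.float32);g1=cv2.cvtColor(t["image"],cv2.COLOR_BGR2GRAY).astype(np.float32)
    for sl in((slice(195,245),slice(340,420)),(slice(178,228),slice(228,262))): print(np.round(cv2.phaseCorrelate(g0[sl],g1[sl])[0],2))
E
python3 -c "
from h import *
chk(name='l4')"
```

```text
t: 9.48
ee_pos: [0.6081, 0.0986, 0.1127]
ee_rot: [2.387, 2.041, 0.0]
wrist_force: [-0.1, 0.6, -1.1]
grip_width: 0.005
0 26; 10 64; 20 73; 30 71; 40 73; 50 76; 60 28; 70 42; 80 64; 90 72; 100 74; 110 66; 120 38; 130 18; 140 20; 150 19; 160 17; 170 51; 180 120; 190 41; 200 16; 210 20; 220 20; 230 19; 240 19; 250 20; 260 21; 270 21; 280 19; 290 18; 300 32; 310 61; 320 72; 330 69; 340 60; 350 41; 
t 9.53 p [0.6078 0.0986 0.1123] F [-0.3  0.3 -0.4] shift mm [ 1.2  0.2 29.3] turn [0.   0.03 0.05]
[0.68 0.8 ]
[ 0.3  -0.29]
```

View pics/l4.png

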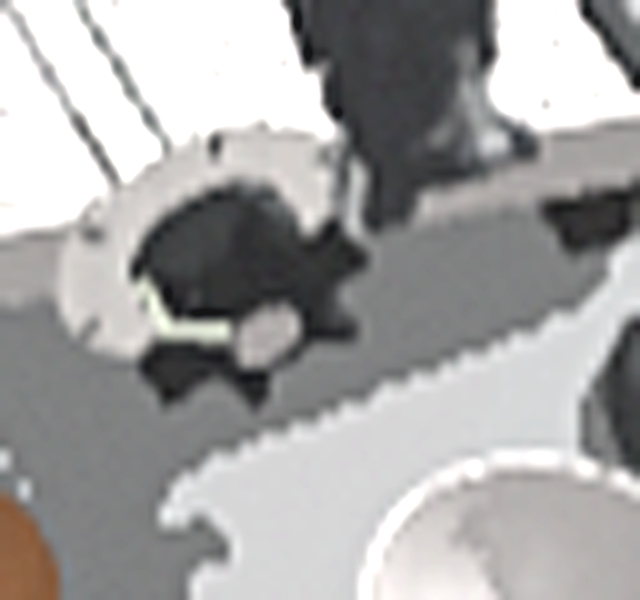

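The wheel is at 3 mm: the bar points upper-left, the brightness peak is exactly at 180°, and the slicer didn't move. I'll repeat the same stroke once more.

```bash
python3 -m creep '1 0 3 0 0 0 0; 1 0 6 0 0 0 0; 1 0 8 0 0 0 0; 1 0 10 0 0 0 0; 1 0 12 0 0 0 0; 1 0 14 0 0 0 0; 1 0 16 0 0 0 0; 1 0 18 0 0 0 0; 1 0 20 0 0 0 0'; python3 -m creep '0 0 2 0 0 0 0; 0 0 4 0 0 0 0; 0 0 6 0 0 0 0; 0 0 8 0 0 0 0; 0 0 9 0 0 0 0; 0 0 9 0 0 0 0; 0 0 9 0 0 0 0'
```

```text
t: 10.33
ee_pos: [0.6083, 0.1015, 0.0926]
ee_rot: [-2.386, -2.043, -0.003]
wrist_force: [0.4, -0.1, 1.1]
grip_width: 0.002
t: 10.92
ee_pos: [0.6079, 0.1003, 0.0832]
ee_rot: [-2.387, -2.042, -0.0]
wrist_force: [0.3, 2.8, -0.3]
grip_width: 0.002
```

```bash
python3 -m creep '0 0 -2 0 0 0 0; 0 0 -5 0 0 0 0; 0 0 -10 0 0 0 0; 0 0 -18 0 0 0 0; 0 0 -28 0 0 0 0; 0 0 -45 0 0 0 0; 0 0 -65 0 0 0 0; 5 0 -90 0 0 0 0; 5 0 -100 0 0 0 0; 5 0 -100 0 0 0 0'; python3 -c "
from h import *
chk(name='l5')"
```

```text
t: 11.75
ee_pos: [0.6106, 0.1056, 0.1869]
ee_rot: [2.385, 2.04, 0.008]
wrist_force: [0.7, -0.1, -0.4]
grip_width: -0.003
0 26; 10 64; 20 74; 30 71; 40 72; 50 76; 60 26; 70 42; 80 65; 90 72; 100 74; 110 66; 120 38; 130 18; 140 20; 150 20; 160 20; 170 19; 180 21; 190 29; 200 20; 210 21; 220 17; 230 44; 240 147; 250 29; 260 29; 270 28; 280 27; 290 24; 300 32; 310 60; 320 72; 330 69; 340 60; 350 41; 
t 11.8 p [0.6096 0.1048 0.1848] F [-0.  -0.4 -0.3] shift mm [ -5.2  -0.9 101.8] turn [ 0.17 -0.02  0.06]
[0.77 0.63]
[ 0.35 -0.36]
```

View pics/l5.png

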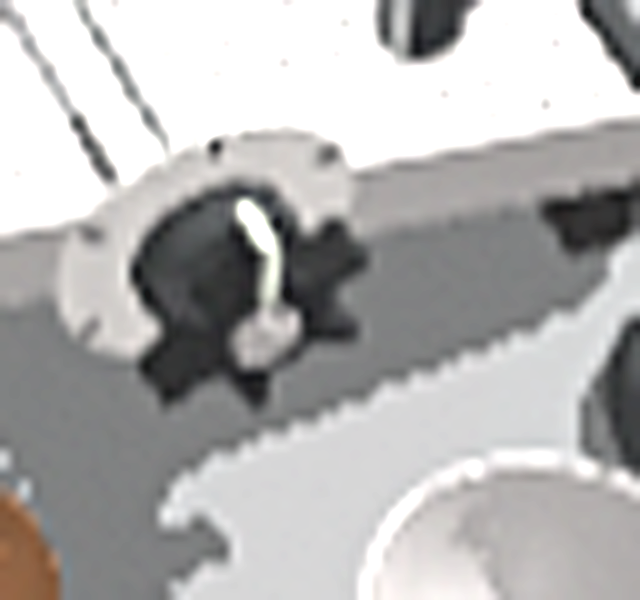

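The bar points straight up with its peak at 240° = 4 mm. The arm is clear, so I'm handing in.

```bash
python3 -c "
from h import *
print(close_job())"
```

```text
the job is handed in; nothing more can be done
None
```

The thickness wheel is at 4 mm, with the white-barred lobe straight up and clicked in. I handed the job in at about 12 s of the 48 s, and no verdict was given.

- **Strokes:** The wheel started about halfway between 1 and 2 mm. Three presses took it to 2, 3 and 4 mm.
- **First press:** It went wrong. The fingers were wider along the jaw axis than I had judged, so the edge landed too far in and wedged against a lobe at about 14 N. This pushed the slicer roughly 2 mm and turned it about 0.5°. I backed out and turned the tool 90°. The last two strokes then read 4 N or less wherever I sampled the wrist force.
- **Last checks:** In the scene picture the bar brightness peaks at exactly 240° (4 mm), on a 10° grid. In the top view the slicer stands within about 2–3 mm of its start. The tool was about 100 mm above the wheel, touching nothing, with wrist force near zero.
- **Not checked:** I did not measure the other objects at the end. None was approached, and the onion, guard and bowl near the wheel looked undisturbed in the pictures.

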